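# Crank the case vise shut on a watch

## Robot

A 6-joint arm with a two-finger parallel gripper is mounted at the origin on the work surface. World frame = base frame: x ahead of the robot, y to its left, z up, the work surface at z = 0. Lengths are in m, angles in degrees, forces in N, time in s.
With the tool pointing down it reaches from about 0.275 to 0.85 m from the base axis. Payload 5.2 kg.
Tool frame: the origin (TCP) lies where the fingers leave the gripper's body, on its centre line; the fingertips stand 73 mm ahead of it and the grasp point (between the pads) lies 54 mm ahead of it; z points along the fingers, y is the line along which they close (so a half turn about z gives the same grasp; the last joint's range is limited). The gripper opens to 85 mm and grips with 20 to 120 N. Pads are 22 mm wide; open, the fingers measure 114 mm over their backs; the gripper's body (76 mm by 85 mm) begins 54 mm behind the grasp point. The pads swing forward as they close: fully open they stand 13 mm farther back than shut.
Start: joints at [52.494, 14.817, 87.949, -0, 77.235, -11.62], TCP at [0.24, 0.495, 0.304] pointing down, gripper open.
Joint ranges: [-179.93, 179.93], [-52.35, 119.4], [10.71, 147.94], [-69.91, 249.91], [12.55, 155.21], [-178.61, 178.61]. Speed limits (degrees/s): [147.25, 147.25, 180, 180, 180, 180].

## Interface

Orientations are given as a 3x3 rotation matrix whose columns are the frame's x, y, z axes.
In Python, from workcell import arm gives the robot as it stands.
- The arm moves only by the shell command python3 -m jog 'ROWS' [FORCE]. ROWS is JSON, a list of rows, each a list of 7 numbers: the shift along the tool's x, y, z in m, then the turn, a rotation vector about the tool's x, y, z in rad, then the opening, from 0 (shut) to 1 (fully open). In form: [[tx, ty, tz, wx, wy, wz, gripper], ...]. A call has 1 to 12 rows; each row shifts and turns the commanded pose from where the row before left it, along the tool's axes as they then stand; what a row does not reach is not made up. A row lasts 1/10 s, in which the tool goes at most 50 mm and 8.59 degrees, less where a joint would pass 70% of its speed; a pose out of reach is approached as far as the arm can. A call is refused whole if a number of a shift passes 0.05 or a number of a turn 0.15, either way. A call with a gripper value outside its range is refused whole. The fingers move at their own pace and stop on an object; FORCE is the grip in N (left out, the last holds). Time passes only in rows, so rows that do not move let the fingers close. It gives the time, the measured TCP pose, the force, the opening and the grip force at its end, in the units of the state.
- arm.get_obs(): the state, without advancing time (a new reading comes with each control period).
- arm.snapshot(name): name is "scene" or "top" or "wrist"; returns the picture (480x640x3 uint8, red, green, blue); there is no depth.
- arm.camera_model(name): a dict with "intrinsics" (3x3 intrinsics, pixels), "R" (3x3) and "t" (3): a world point X has camera coordinates R X + t. Camera axes: x right, y down, z forward; pixel columns grow to the right and rows downward; lengths in m; the calibration is good to about 2 mm. A picture is of the moment at which its call begins: read the wrist's pose just before it. camera_model takes no time and is no camera call; for the wrist camera it gives the pose at the moment of the call.
- arm.job_done(): hands the job in; it is judged then, once.
Trained networks look in the newest picture that a camera, given by its name, has taken for a name from the list of things; names that differ only in an ending like _2 or _b are one class to them, and where a whole thing is asked for, a point or a joint stands for the part that bears it (a point fixed in the world has none). Each returns a list of dicts, best first, with "score" (0 to 1); they miss things now and then, are a little off and sometimes report something else, mostly with a low value. They report only what shows in the picture. A call takes as long as a camera call. They do not tell look-alikes from the thing itself.
- arm.regions_of(camera, name): "pixels" (480x640 bool, what is visible of it).
- arm.landmark_of(camera, name): "point" ([x, y, z] in m, in world coordinates, good to about 4 mm: a listed point, or the origin of a listed thing).
The state is a dict: "t": time; "joint_pos": joint angles; "qvel": joint speeds; "joint_torque": joint torques, N m; "position": TCP position; "tool_rot": TCP orientation; "ft_force": force on the tool from outside, world axes, zero at the start; "torque": the same for the moment, N m; "width": finger opening in m; "grasp_force": force on a finger pad.
Only numpy, scipy, OpenCV 4.12 (cv2) and the standard library are available. Lean on these libraries where they do the work, as an engineer would, in place of code of your own. Each camera call takes 0.05 s, during which the arm holds its last target. There are 200 camera calls.

## Task

Clamp the loose watch in the case vise: fit the big loose crank fully down onto the vise's square shaft end without forcing it (press only lightly and feel for the flats), then wind it clockwise by its knob until the sprung pad holds the watch in the V jaw with its springs pressed in about half-way (about 4.5 mm), never right in. Leave the crank on the shaft, let go, and leave everything else on the bench where it is.

Things in the scene. Friction and masses are not known exactly. Their poses are not given: they have to be found in the camera images.
- vise: case vise screwed to the bench (fixed). Origin: on the axis of its upright shaft, at bench level; +x runs along the bed to the jaws, z up. At the origin a grey gearbox 64 x 64 mm, 57 mm high; elsewhere nothing is higher than 55 mm. Base 86 mm wide, x = -37 to 225 mm. Turning the shaft clockwise seen from above drives carriage and pad along +x, 28 mm a turn: about two turns to touch the watch.
- collar (a point): centre of the top of the round steel collar (40 mm across) on the gearbox, on the shaft axis, 62 mm above the bench; the fitted crank rests on it. From it stands a steel square 14 x 14 mm, 14 mm long. The square may stand at any angle about its axis (not measured; alike every quarter turn): feel for it by turning the crank under a light press of some 5 N.
- shaft_end (a point): centre of the top of the shaft, 82 mm above the bench: above the square stands a round pilot, 9 mm across, 6 mm long, which ends here. Axes as the vise's (they do not turn with the shaft). The shaft resists with 0.30 Nm all the way (4.6 N at the crank's knob) and stays where it is left. Only the crank moves it; do not shove the jaws.
- v_jaw (a point): where the centre of the watch's underside lies when it is fully home in the fixed black V jaw: x = 147 mm, y = 0 of the vise, on the steel bed 28 mm above the bench. Axes as the vise's.
- pad: sprung black pad of the moving jaw, 50 wide, 17 high, 6 mm thick. Origin: middle of the lower edge of its face to the watch; +x as the vise's. Once it holds the watch in the V it stops and the carriage comes on behind it, 4.46 mm per rad of crank, against springs of 8 N/mm, solid at 9 mm. Half-way (4.5 mm, 36 N) adds 2.5 N at the crank's knob. A hold from 2 to 7.5 mm is good.
- watch: round steel watch case without strap, 40 mm across, 12 mm thick, lying loose on the vise's bed 2 to 8 mm short of its place in the V jaw. Origin: centre of its underside. The pad pushes it home; the robot need not touch it.
- crank: the bigger of two loose steel cranks lying on the bench, under 0.25 kg, most of it in the hub. Origin: centre of its hub, half-way up. Hub 28 x 28 mm, 34 mm high; square hole of 15.2 mm right through along z, flats parallel to x and y like the hub's sides. Arm along +x, 16 mm wide, 10 mm thick, undersides level. Fully fitted, the origin is 79 mm above the bench, on the shaft axis. It slips on if within about 0.09 rad.
- crank_knob (a point): centre (half-way up) of the crank's upright black knob: 18 mm across, 42 mm high, from 11 to 53 mm above the crank's underside; it spins freely on its pin. This point lies 65 mm along the crank's +x and 15 mm above its origin; axes as the crank's.
- small_crank: a smaller loose crank (hub 20 mm square, hole 8 mm, knob at 42 mm, 14 mm across) that does not fit; leave it. Origin: centre of its hub, half-way up, arm along +x.
- screwdriver: screwdriver 150 mm long lying on the bench, leave it
- loupe: black eye loupe, 34 mm across, 30 mm high, leave it
- parts_cup: small glass bowl 60 mm across, leave it
- cleaner: aluminium bottle 44 mm across, 100 mm high, leave it
- bracelet_watch: steel watch on its bracelet, lying flat, 150 mm long, leave it
Things that resemble listed ones, but are neither listed nor needed, are in the scene too. What is shaped like the crank but green is not meant. Leave any pink look-alike of the watch alone.

How it is judged (in metres and radians):
On the way, in this order (a step that is already met when the one before it is completed fails the run):
1. the crank is fully down on the square shaft (z of crank in the frame of vise below 0.082 m and horizontal distance between crank and shaft_end below 0.004 m and angle between crank's own z axis and vertical below 0.1 rad), for 0.2 s.
2. wound until the pad holds the watch (all of step 1 and contact force between pad and watch between 14 and 62 N), for 0.2 s.
At the end, for the whole second after the job is handed in: Crank fully down on the shaft (origin under 82 mm above the bench, within 4 mm of its axis, upright to 0.1 rad), released, at rest; pad pressing the watch with 14 to 62 N (springs in about 2 to 7.5 mm); watch at rest, flat to 0.12 rad, in the V jaw (centre past x = 144 mm of the vise) (all of step 2 and x of watch in the frame of vise above 0.144 m and angle between watch's own z axis and vertical below 0.12 rad and linear speed of watch below 0.01 m/s and linear speed of crank below 0.02 m/s); the robot touches nothing.
It fails at once if the crank is forced onto the shaft: more than 50 N on the vise before it is down to within 4 mm of its seat (contact force between crank and vise above 50 N and z of crank in the frame of vise above 0.083 m).
It fails at once if the pad is pressed right in (more than 68 N on the watch) (contact force between pad and watch above 68 N).
It fails at once if the robot's fingers push on the vise itself with more than 20 N (contact force between the fingers and vise above 20 N).
It fails at once if another thing on the bench is moved by more than 20 mm (distance of any of small_crank, screwdriver, loupe, parts_cup, cleaner, bracelet_watch from where it was at the start of the episode above 0.02 m).
It also fails if it takes over 72 s, if anything falls off the work surface, if the arm or the gripper's body presses on something with over 40 N, if the wrist force passes 120 N, or if a joint passes its speed limit or range.

## Working session

There is one attempt and no reset: what is moved stays moved. The work goes in short steps, Python scripts to look and compute and a shell command to move; the robot and the scene stay as the last step left them, time stands still between calls to the robot, and variables do not carry over. Pictures are saved under pics/ and viewed, at most 10 in all, crops included, and the job is handed in when it is done.

```bash
mkdir -p pics; ls
cat > h.py <<'E'
import numpy as np,cv2
from workcell import arm
def snap(c,f=None):
    im=arm.snapshot(c)
    if f: cv2.imwrite('pics/'+f,cv2.cvtColor(im,cv2.COLOR_RGB2BGR))
    return im
def lm(c,n,k=3):
    for d in arm.landmark_of(c,n)[:k]: print(c,n,round(d['score'],2),np.round(d['point'],4))
E
python3 - <<'E'
from h import *
for c in ('scene','top'):
    snap(c,c+'1.png')
    for n in ['crank','crank_knob','small_crank','collar','shaft_end','v_jaw','vise','watch']: lm(c,n)
o=arm.get_obs();print(o['t'],o['position'],np.round(o['tool_rot'],3))
E
```

```text
pics
scene crank 0.97 [ 0.5221 -0.358   0.0193]
scene crank 0.64 [ 0.5786 -0.1899  0.0167]
scene crank 0.55 [ 0.3835 -0.2818  0.0189]
scene crank_knob 0.64 [ 0.4444 -0.275   0.03  ]
scene crank_knob 0.59 [ 0.5254 -0.2937  0.0355]
scene crank_knob 0.58 [ 0.6452 -0.2061  0.0323]
scene small_crank 0.61 [ 0.5086 -0.1886  0.0215]
scene collar 0.89 [0.5313 0.0302 0.0621]
scene collar 0.71 [ 0.5194 -0.356   0.0167]
scene shaft_end 0.63 [0.5264 0.0273 0.0834]
scene v_jaw 0.94 [0.3855 0.0007 0.031 ]
scene vise 0.64 [0.5277 0.0298 0.0029]
scene vise 0.46 [ 0.5204 -0.3572  0.0199]
scene watch 0.75 [3.626e-01 1.553e-01 2.000e-04]
scene watch 0.6 [0.3854 0.3111 0.0004]
scene watch 0.51 [ 0.3869 -0.0013  0.0241]
top crank 0.65 [ 0.5797 -0.1893  0.017 ]
top crank 0.64 [ 0.5156 -0.3589  0.0181]
top crank 0.58 [ 0.3781 -0.2783  0.0195]
top crank_knob 0.97 [ 0.5271 -0.2952  0.0297]
top crank_knob 0.8 [ 0.6435 -0.2039  0.0329]
top crank_knob 0.56 [ 0.4454 -0.2737  0.0323]
top small_crank 0.62 [ 0.5093 -0.1918  0.0125]
top collar 0.66 [0.5276 0.0291 0.0651]
top collar 0.53 [0.5241 0.0306 0.0845]
top shaft_end 0.61 [0.5237 0.0326 0.0795]
top v_jaw 0.69 [ 0.3829 -0.0022  0.0261]
top vise 0.89 [ 0.5283  0.0331 -0.0006]
top watch 0.7 [ 0.3866 -0.0016  0.0287]
top watch 0.58 [ 0.3864 -0.1214 -0.0007]
0.9 [0.24011126 0.49482442 0.30389493] [[-0.9    0.437 -0.   ]
 [ 0.437  0.9   -0.   ]
 [-0.    -0.    -1.   ]]
```

View pics/top1.png

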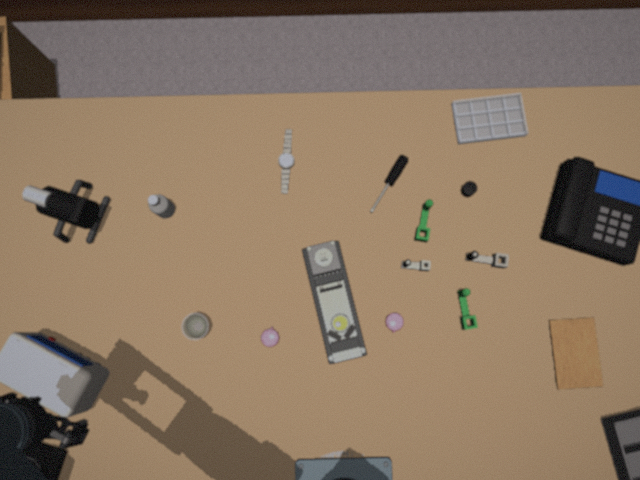

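View pics/scene1.png

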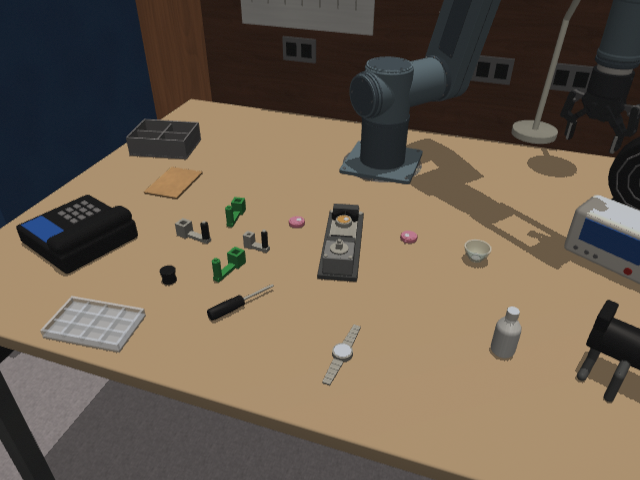

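Run:
```python
from h import *
for c in ('scene','top'):
    m=arm.camera_model(c)
    for p in [[.52,-.358,.017],[.579,-.19,.017],[.381,-.28,.017],[.509,-.19,.015],[.526,.03,.082]]:
        q=np.array(m['intrinsics'])@(np.array(m['R'])@p+m['t']);print(c,p,np.round(q[:2]/q[2]))
```

```text
scene [0.52, -0.358, 0.017] [184. 229.]
scene [0.579, -0.19, 0.017] [236. 257.]
scene [0.381, -0.28, 0.017] [239. 205.]
scene [0.509, -0.19, 0.015] [250. 240.]
scene [0.526, 0.03, 0.082] [339. 239.]
top [0.52, -0.358, 0.017] [499. 259.]
top [0.579, -0.19, 0.017] [422. 235.]
top [0.381, -0.28, 0.017] [467. 323.]
top [0.509, -0.19, 0.015] [423. 266.]
top [0.526, 0.03, 0.082] [324. 257.]
```

The top view shows the big steel crank at about (487,258), hub at (501,260), between two green look-alikes. The small steel crank is at (417,265). The vise shaft is at (323,257), with its jaws towards the lower right. The networks agree with this: crank (0.518,-0.358), knob (0.526,-0.295).

```bash
python3 -m jog '[[-0.034,-0.035,0,0,0,0,1],[-0.034,-0.035,0,0,0,0,1],[-0.034,-0.035,0,0,0,0,1],[-0.034,-0.035,0,0,0,0,1],[-0.034,-0.035,0,0,0,0,1],[-0.034,-0.035,0,0,0,0,1],[-0.034,-0.035,0,0,0,0,1],[-0.034,-0.035,0,0,0,0,1],[-0.034,-0.035,0,0,0,0,1]]' 30
python3 -m jog '[[-0.034,-0.035,0,0,0,0,1],[-0.034,-0.035,0,0,0,0,1],[-0.034,-0.035,0,0,0,0,1],[-0.034,-0.035,0,0,0,0,1],[-0.034,-0.035,0,0,0,0,1],[-0.034,-0.035,0,0,0,0,1],[-0.034,-0.035,0,0,0,0,1],[-0.034,-0.035,0,0,0,0,1],[-0.034,-0.035,0,0,0,0,1]]'
python3 -m jog '[[0,0,0.01,0,0,0.15,1],[0,0,0.01,0,0,0.15,1],[0,0,0.01,0,0,0.15,1],[0,0,0.01,0,0,0.15,1],[0,0,0.01,0,0,0.15,1],[0,0,0.01,0,0,0.15,1],[0,0,0.01,0,0,0.15,1],[0,0,0.01,0,0,0.15,1],[0,0,0,0,0,0,1]]'
python3 - <<'E'
from h import *
o=arm.get_obs();print(o['t'],o['position'],np.round(o['tool_rot'],3),o['joint_pos'],o['ft_force'])
snap('wrist','w1.png')
for n in ['crank','crank_knob']: lm('wrist',n)
m=arm.camera_model('wrist');print(np.round(-np.array(m['R']).T@m['t'],3),np.round(m['R'],3),m['intrinsics'])
E
```

```text
t: 1.8
position: [0.3781, 0.076, 0.3043]
tool_rot: [[-0.9, 0.437, 0.001], [0.437, 0.9, -0.0], [-0.001, 0.001, -1.0]]
ft_force: [1.1, 0.0, -0.1]
width: 0.0855
grasp_force: 0.0
t: 2.7
position: [0.5159, -0.3412, 0.3038]
tool_rot: [[-0.899, 0.437, 0.0], [0.437, 0.899, -0.0], [-0.0, 0.0, -1.0]]
ft_force: [0.4, 0.3, 0.2]
width: 0.0855
grasp_force: 0.0
t: 3.6
position: [0.5151, -0.3386, 0.2223]
tool_rot: [[0.082, 0.997, -0.002], [0.997, -0.082, 0.002], [0.002, -0.003, -1.0]]
ft_force: [-0.5, -0.4, 0.2]
width: 0.0854
grasp_force: 0.0
3.6 [ 0.51505001 -0.33861215  0.22228091] [[ 0.082  0.997 -0.002]
 [ 0.997 -0.082  0.002]
 [ 0.002 -0.003 -1.   ]] [-4.36764536e+01  2.51641461e+01  8.47252075e+01 -3.38175256e-03
  7.02933870e+01 -3.89583247e+01] [-0.52590243 -0.42218491  0.19690826]
wrist crank 0.74 [ 0.5206 -0.3606  0.0159]
wrist crank 0.62 [ 0.3883 -0.2774  0.0164]
wrist crank_knob 0.75 [ 0.4482 -0.2705  0.0314]
wrist crank_knob 0.73 [ 0.5267 -0.2917  0.028 ]
wrist crank_knob 0.65 [ 0.6418 -0.201   0.0337]
[ 0.521 -0.274  0.294] [[ 0.997 -0.077  0.   ]
 [-0.074 -0.962  0.263]
 [-0.02  -0.262 -0.965]] [[376.4765414    0.         325.64020526]
 [  0.         376.4765414  240.89849097]
 [  0.           0.           1.        ]]
```

View pics/w1.png

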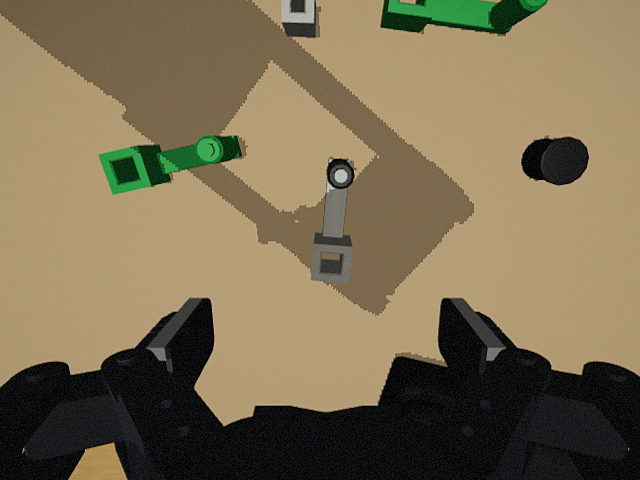

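The wrist view shows the crank hub's top face centred near (331,264), the knob top at (341,175), and the fingers clear of everything. I'll project these pixels to positions.

```bash
cat >> h.py <<'E'
def ray(c,uv,z,m=None):
    m=m or arm.camera_model(c); R=np.array(m['R']);C=-R.T@m['t']
    d=R.T@np.linalg.solve(m['intrinsics'],[uv[0],uv[1],1]);return C+d*(z-C[2])/d[2]
E
python3 - <<'E'
from h import *
im=cv2.imread('pics/w1.png');cv2.imwrite('pics/w1c.png',cv2.resize(im[150:300,260:400],None,fx=4,fy=4,interpolation=cv2.INTER_CUBIC))
h=ray('wrist',(331,264),.034);k=ray('wrist',(341,175),.053);print(h,k,np.degrees(np.arctan2(*(k-h)[1::-1])),np.linalg.norm((k-h)[:2]))
E
```

```text
[ 0.5179756  -0.36198133  0.034     ] [ 0.52884955 -0.29669188  0.053     ] 80.54418826277859 0.06618878182551763
```

View pics/w1c.png

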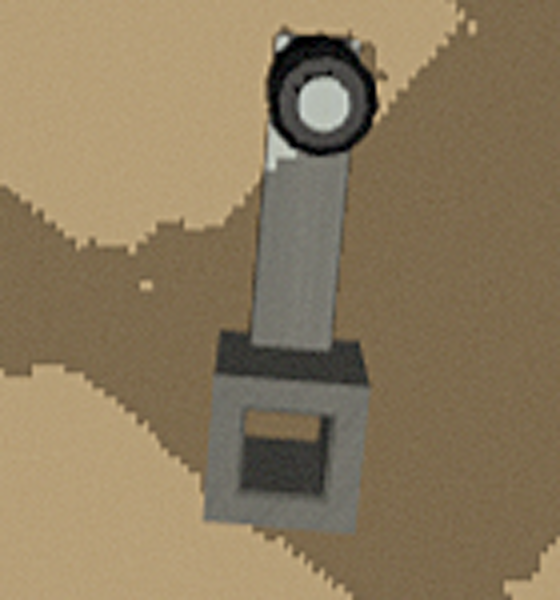

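```bash
python3 -m jog '[[0,0,0.01,0,0,0.084,1],[-0.022,0.007,0.02,0,0,0,1],[0,0,0.04,0,0,0,1],[0,0,0.035,0,0,0,1],[0,0,0.02,0,0,0,1],[0,0,0.01,0,0,0,1],[0,0,0.01,0,0,0,1],[0,0,0,0,0,0,1],[0,0,0,0,0,0,1]]' 30
python3 - <<'E'
from h import *
lm('wrist','crank');o=arm.get_obs();print(o['position'],o['tool_rot'])
E
```

```text
t: 4.65
position: [0.5195, -0.3625, 0.08]
tool_rot: [[0.164, 0.987, 0.001], [0.987, -0.164, -0.001], [-0.001, 0.002, -1.0]]
ft_force: [0.5, 0.2, 0.6]
width: 0.0852
grasp_force: 0.0
wrist crank 0.74 [ 0.5206 -0.3606  0.0159]
wrist crank 0.62 [ 0.3883 -0.2774  0.0164]
[ 0.51961868 -0.362588    0.08031388] [[ 0.1638112   0.98649016  0.00174884]
 [ 0.98649064 -0.16380816 -0.00176285]
 [-0.00145256  0.00201399 -0.99999692]]
```

```bash
python3 -m jog '[[0,0,0.003,0,0,0,1],[0,0,0,0,0,0,0.5],[0,0,0,0,0,0,0.2],[0,0,0,0,0,0,0.1],[0,0,0,0,0,0,0],[0,0,0,0,0,0,0],[0,0,0,0,0,0,0],[0,0,0,0,0,0,0]]' 60
python3 -m jog '[[0,0,-0.01,0,0,0,0],[0,0,-0.03,0,0,0,0],[0,0,-0.04,0,0,0,0],[0,0,-0.04,0,0,0,0],[0,0,0,0,0,0,0]]'
python3 - <<'E'
from h import *
snap('wrist','w2.png');lm('wrist','crank');lm('wrist','crank_knob')
E
```

```text
t: 5.5
position: [0.519, -0.3622, 0.0762]
tool_rot: [[0.164, 0.986, 0.0], [0.986, -0.164, -0.0], [-0.0, 0.0, -1.0]]
ft_force: [-0.7, 1.2, 3.7]
width: 0.0277
grasp_force: 59.5
t: 6.0
position: [0.5213, -0.364, 0.2028]
tool_rot: [[0.164, 0.986, 0.008], [0.986, -0.164, -0.008], [-0.007, 0.01, -1.0]]
ft_force: [0.8, -1.1, -2.2]
width: 0.0267
grasp_force: 59.2
wrist crank 0.91 [ 0.5254 -0.3598  0.1403]
wrist crank 0.59 [ 0.3871 -0.2802  0.0154]
wrist crank_knob 0.93 [ 0.5296 -0.2982  0.1537]
wrist crank_knob 0.72 [ 0.4452 -0.2716  0.025 ]
```

View pics/w2.png

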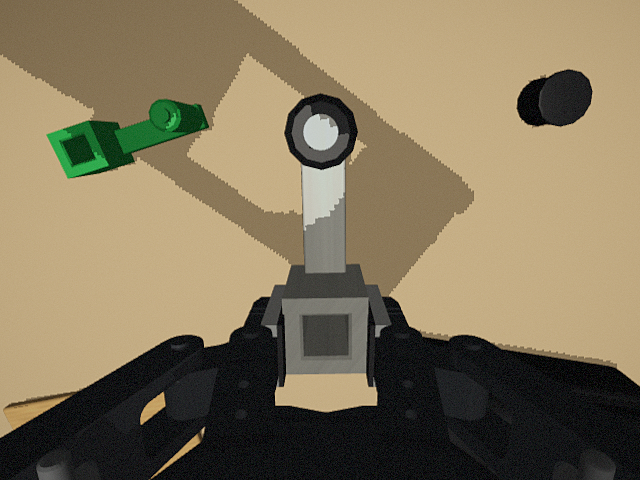

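The crank is gripped square to the tool, with the hub top centred near (326,336) and the knob top at (321,132). I'll carry it towards the vise and stop short so I can see the shaft.

```bash
python3 - <<'E'
from h import *
o=arm.get_obs();p=o['position'];z=p[2]-.0592
h=ray('wrist',(326.5,336),z+.017);k=ray('wrist',(321,132),z+.036);R=np.array(o['tool_rot'])
print(p,'hub tool',(R.T@(h-p)),'knob tool',R.T@(k-p))
E
python3 -m jog '[[0.046,-0.007,-0.008,0,0,0,0],[0.046,-0.007,-0.008,0,0,0,0],[0.046,-0.007,-0.008,0,0,0,0],[0.046,-0.007,-0.008,0,0,0,0],[0.046,-0.007,-0.008,0,0,0,0],[0.046,-0.007,-0.008,0,0,0,0],[0,0,0,0,0,0,0],[0,0,0,0,0,0,0],[0,0,0,0,0,0,0]]'
python3 - <<'E'
from h import *
o=arm.get_obs();print(o['position'],o['ft_force'],o['torque'])
im=snap('wrist','w3.png')
for n in ['collar','shaft_end','v_jaw','watch','pad','vise']: lm('wrist',n,2)
E
```

```text
[ 0.51851679 -0.36148078  0.19540349] hub tool [0.00266948 0.00022006 0.04220191] knob tool [ 0.06735313 -0.00119712  0.02325365]
t: 7.05
position: [0.5224, -0.0833, 0.2426]
tool_rot: [[0.164, 0.986, -0.002], [0.986, -0.164, 0.0], [-0.0, -0.002, -1.0]]
ft_force: [0.9, -0.1, -1.5]
width: 0.0272
grasp_force: 59.2
[ 0.52237633 -0.08334678  0.24257971] [ 0.8516378  -0.14403373 -1.53560675] [-0.07294824 -0.02675239  0.00338606]
wrist collar 0.66 [0.4603 0.0155 0.0265]
wrist shaft_end 0.83 [0.5266 0.0328 0.0766]
wrist watch 0.93 [ 0.3872 -0.1205 -0.0016]
wrist watch 0.72 [0.5338 0.0319 0.0607]
wrist pad 0.58 [0.4599 0.0147 0.0261]
wrist pad 0.15 [0.5331 0.0342 0.0592]
wrist vise 0.73 [ 5.263e-01  2.720e-02 -2.000e-04]
```

View pics/w3.png

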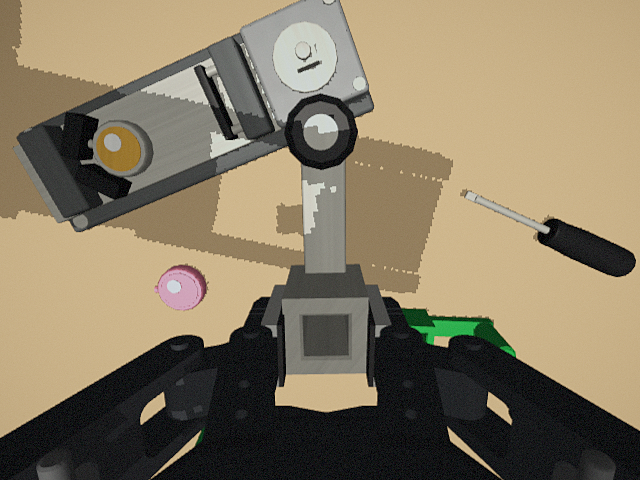

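The vise shaft's collar is near (306,56) and the square is just visible on it. I'll zoom in on it.

Run:
```python
from h import *
im=cv2.imread('pics/w3.png');cv2.imwrite('pics/w3c.png',cv2.resize(im[10:105,255:365],None,fx=6,fy=6,interpolation=cv2.INTER_CUBIC))
g=cv2.cvtColor(im,cv2.COLOR_BGR2GRAY)
m=np.zeros_like(g);m[15:97,265:348]=(g[15:97,265:348]>205);
n,l,s,c=cv2.connectedComponentsWithStats(m);i=1+np.argmax(s[1:,4]);print(s[i],c[i])
cs,_=cv2.findContours((l==i).astype(np.uint8),cv2.RETR_EXTERNAL,cv2.CHAIN_APPROX_NONE)
e=cv2.fitEllipse(cv2.convexHull(max(cs,key=len)));print(e)
print('collar',ray('wrist',e[0],.062))
for uv in [(303,47),(304,50)]: print(uv,ray('wrist',uv,.082))
```

```text
[ 273   23   64   68 2350] [303.85361702  61.3706383 ]
((304.4933776855469, 56.62148666381836), (62.65769577026367, 67.54583740234375), 176.54440307617188)
collar [0.528714   0.03117419 0.062     ]
(303, 47) [0.5291661  0.03219018 0.082     ]
(304, 50) [0.52944279 0.03059394 0.082     ]
```

View pics/w3c.png

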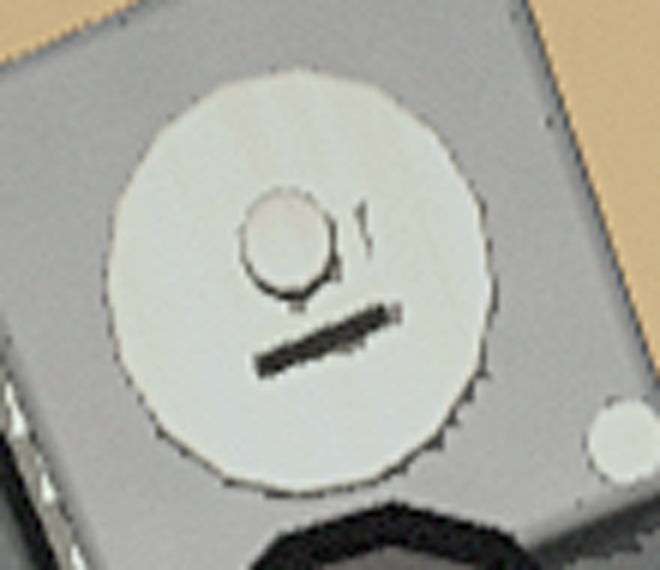

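The pilot is at about (303,50) and the square's near face slopes about 22°, parallel to the vise. The crank therefore needs +22° (heading 102.5°), with the shaft axis at about (0.529,0.031). I'll turn, go over it, and come down to just above the pilot.

```bash
python3 -m jog '[[0,0,0,0,0,-0.128,0],[0,0,0,0,0,-0.128,0],[0,0,0,0,0,-0.128,0],[0.036,0.0103,0.01,0,0,0,0],[0.036,0.0103,0.01,0,0,0,0],[0.036,0.0103,0.01,0,0,0,0],[0,0,0.03,0,0,0,0],[0,0,0.017,0,0,0,0],[0,0,0,0,0,0,0],[0,0,0,0,0,0,0],[0,0,0,0,0,0,0]]'
python3 - <<'E'
from h import *
snap('wrist','w4.png');snap('scene','s4.png')
o=arm.get_obs();print(o['position'],np.round(o['tool_rot'],3),o['ft_force'])
im=cv2.imread('pics/s4.png');cv2.imwrite('pics/s4c.png',cv2.resize(im[170:300,270:400],None,fx=4,fy=4))
E
```

```text
t: 8.5
position: [0.5304, 0.0287, 0.1681]
tool_rot: [[-0.217, 0.976, 0.002], [0.976, 0.217, -0.0], [-0.001, 0.002, -1.0]]
ft_force: [0.2, -0.9, -0.6]
width: 0.0269
grasp_force: 59.1
[0.53033833 0.02881597 0.1681552 ] [[-0.217  0.976  0.002]
 [ 0.976  0.217 -0.   ]
 [-0.001  0.002 -1.   ]] [ 0.5619992  -0.38165467 -1.52383662]
```

View pics/w4.png

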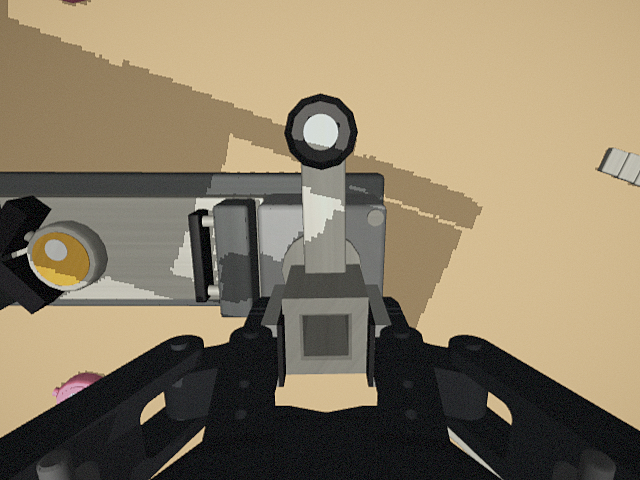

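The crank is now parallel to the vise, and the collar is centred under the arm at about x=322. I'll lower it gently.

```bash
python3 -m jog '[[0,-0.001,0.004,0,0,0,0],[0,0,0.004,0,0,0,0],[0,0,0.003,0,0,0,0],[0,0,0,0,0,0,0],[0,0,0,0,0,0,0]]'; python3 -m jog '[[0,0,0.001,0,0,0,0],[0,0,0.001,0,0,0,0],[0,0,0.001,0,0,0,0],[0,0,0,0,0,0,0],[0,0,0,0,0,0,0]]'
```

```text
t: 9.1
position: [0.5285, 0.0291, 0.1558]
tool_rot: [[-0.217, 0.976, -0.0], [0.976, 0.217, 0.0], [0.0, -0.0, -1.0]]
ft_force: [0.7, -1.1, -2.3]
width: 0.0273
grasp_force: 59.1
t: 9.6
position: [0.5285, 0.0291, 0.1529]
tool_rot: [[-0.217, 0.976, -0.0], [0.976, 0.217, 0.0], [0.0, -0.0, -1.0]]
ft_force: [-0.9, -0.0, -1.6]
width: 0.0271
grasp_force: 59.1
```

```bash
python3 -m jog '[[0,0,0.001,0,0,0,0],[0,0,0,0,0,0,0],[0,0,0,0,0,0,0]]'; python3 -m jog '[[0,0,0.001,0,0,0,0],[0,0,0,0,0,0,0],[0,0,0,0,0,0,0]]'
```

```text
t: 9.9
position: [0.5285, 0.0291, 0.1519]
tool_rot: [[-0.217, 0.976, -0.0], [0.976, 0.217, -0.0], [-0.0, -0.0, -1.0]]
ft_force: [-0.9, -0.2, -1.9]
width: 0.0273
grasp_force: 59.1
t: 10.2
position: [0.5286, 0.0291, 0.1509]
tool_rot: [[-0.217, 0.976, -0.0], [0.976, 0.217, -0.0], [-0.0, -0.0, -1.0]]
ft_force: [-0.0, 0.5, -1.9]
width: 0.0275
grasp_force: 59.1
```

```bash
python3 -m jog '[[0,0,0.001,0,0,0,0],[0,0,0,0,0,0,0],[0,0,0,0,0,0,0]]'; python3 -m jog '[[0,0,0.001,0,0,0,0],[0,0,0,0,0,0,0],[0,0,0,0,0,0,0]]'
```

```text
t: 10.5
position: [0.5285, 0.0291, 0.1499]
tool_rot: [[-0.217, 0.976, -0.0], [0.976, 0.217, 0.0], [0.0, -0.0, -1.0]]
ft_force: [0.8, 0.2, -2.2]
width: 0.0269
grasp_force: 59.1
t: 10.8
position: [0.5285, 0.0291, 0.1488]
tool_rot: [[-0.217, 0.976, -0.0], [0.976, 0.217, 0.0], [0.0, -0.0, -1.0]]
ft_force: [0.7, -0.6, -2.1]
width: 0.0271
grasp_force: 59.1
```

```bash
for i in 1 2; do python3 -m jog '[[0,0,0.001,0,0,0,0],[0,0,0.001,0,0,0,0],[0,0,0,0,0,0,0]]'; done | grep -E 'pos|ft'; python3 -c "
from h import *
print(arm.get_obs()['torque'])"
```

```text
position: [0.5284, 0.0291, 0.1467]
ft_force: [-0.2, 0.0, -2.1]
position: [0.5285, 0.0291, 0.1447]
ft_force: [0.6, -0.1, -2.1]
[-0.05806077  0.04866572  0.01234918]
```

```bash
for i in 1 2; do python3 -m jog '[[0,0,0.001,0,0,0,0],[0,0,0.001,0,0,0,0],[0,0,0,0,0,0,0]]'; done | grep -E 'pos|ft'; for i in 1 2; do python3 -m jog '[[0,0,0.001,0,0,0,0],[0,0,0,0,0,0,0]]';done | grep -E 'pos|ft'
```

```text
position: [0.5285, 0.0291, 0.1427]
ft_force: [0.1, -0.8, -1.8]
position: [0.5284, 0.0291, 0.1407]
ft_force: [-0.4, -0.5, -2.9]
position: [0.5285, 0.0291, 0.1398]
ft_force: [-0.2, -0.1, -1.9]
position: [0.5285, 0.0291, 0.1388]
ft_force: [0.1, -0.3, -2.2]
```

```bash
for i in 1 2; do python3 -m jog '[[0,0,0.0007,0,0,0,0],[0,0,0,0,0,0,0]]';done | grep -E 'pos|ft'
python3 - <<'E'
from h import *
im=snap('scene');cv2.imwrite('pics/s5c.png',cv2.resize(cv2.cvtColor(im,4)[170:300,270:400],None,fx=4,fy=4))
lm('scene','crank');lm('scene','crank_knob')
E
```

```text
position: [0.5286, 0.0291, 0.1383]
ft_force: [-0.7, 0.1, -2.6]
position: [0.5286, 0.0291, 0.1382]
ft_force: [-1.8, 0.1, 3.4]
scene crank 0.87 [0.5314 0.0337 0.0799]
scene crank 0.56 [ 0.3847 -0.282   0.0163]
scene crank_knob 0.87 [0.512  0.0921 0.0957]
scene crank_knob 0.84 [ 0.6433 -0.2084  0.033 ]
scene crank_knob 0.78 [ 0.4433 -0.2765  0.0294]
```

View pics/s5c.png

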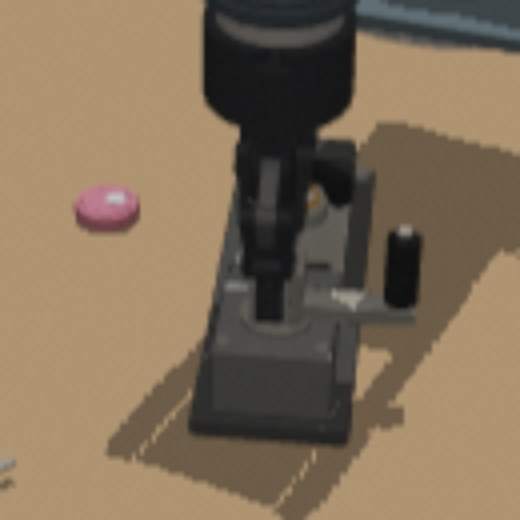

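The crank is seated at TCP z 0.138, just as computed, with light contact, and the view shows the hub on the collar. Next I'll release it and take hold of the knob.

```bash
python3 -m jog '[[0,0,0,0,0,0,0.5],[0,0,0,0,0,0,0.8],[0,0,0,0,0,0,0.8],[0,0,0,0,0,0,0.8],[0,0,-0.02,0,0,0,0.8],[0,0,-0.03,0,0,0,0.8],[0,0,-0.02,0,0,0,0.8],[0.034,0,0,0,0,0,0.8],[0.034,-0.001,0,0,0,0,0.8],[0,0,0,0,0,0,0.8],[0,0,0,0,0,0,0.8]]' 40
python3 - <<'E'
from h import *
o=arm.get_obs();print(o['position'],np.round(o['tool_rot'],3))
snap('top','t6.png')
lm('top','crank');lm('top','crank_knob');lm('scene','crank')
im=snap('wrist','w6.png')
lm('wrist','pad');lm('wrist','watch')
E
```

```text
t: 14.05
position: [0.5127, 0.0957, 0.2075]
tool_rot: [[-0.219, 0.976, 0.0], [0.976, 0.219, -0.0], [-0.0, 0.0, -1.0]]
ft_force: [0.1, -0.2, -0.8]
width: 0.0684
grasp_force: 0.0
[0.51265615 0.09573311 0.20749489] [[-0.219  0.976  0.   ]
 [ 0.976  0.219 -0.   ]
 [-0.     0.    -1.   ]]
top crank 0.66 [ 0.3772 -0.2811  0.0179]
top crank 0.57 [ 0.5799 -0.19    0.0189]
top crank 0.57 [ 0.6836 -0.2987 -0.0023]
top crank_knob 0.8 [ 0.6452 -0.2049  0.0313]
top crank_knob 0.62 [ 0.4479 -0.2745  0.0348]
scene crank 0.87 [0.5314 0.0337 0.0799]
scene crank 0.56 [ 0.3847 -0.282   0.0163]
wrist watch 0.83 [ 0.384  -0.002   0.0278]
wrist watch 0.75 [0.3615 0.1572 0.0033]
```

View pics/w6.png

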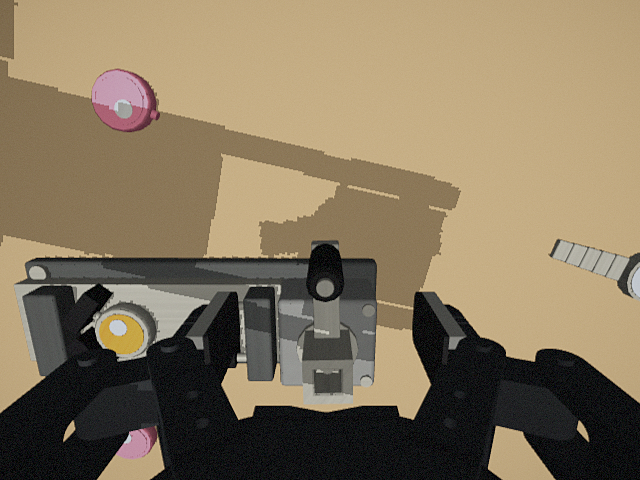

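The view shows the knob top at (324,290) between the open fingers, and the crank seated on the vise. I'll work out the knob position and the remaining pad travel.

Run:
```python
from h import *
o=arm.get_obs();p=o['position'];R=np.array(o['tool_rot'])
k=ray('wrist',(324,290),.115);print('knob',k,R.T@(k-p))
h=ray('wrist',(327,384),.096);print('hub',h)
m=arm.camera_model('wrist')
# shift pose of the camera to where w4 was taken (same orientation)
m4=dict(m);Rm=np.array(m['R']);C=-Rm.T@m['t']+np.array([.53034,.02882,.16816])-p;m4['t']=-Rm@C
s=np.array([.5281,.0315]);a=np.radians(192.5);u=np.array([np.cos(a),np.sin(a)])
for n,uv,z in [('padface top',(191,255),.046),('watch',(66,257),.04)]:
    q=ray('wrist',uv,z,m4);print(n,q,(q[:2]-s)@u)
```

```text
knob [0.51247319 0.09254246 0.115     ] [-0.0017906  -0.00097134  0.0923863 ]
hub [0.52783844 0.03025623 0.096     ]
padface top [0.45857653 0.01891037 0.046     ] 0.07060038562514001
watch [0.38954802 0.00047472 0.04      ] 0.1419828419815788
```

```bash
python3 -m jog '[[-0.002,-0.001,0.02,0,0,0,0.6],[0,0,0.02,0,0,0,0.6],[0,0,0.0165,0,0,0,0.6],[0,0,0,0,0,0,0.4],[0,0,0,0,0,0,0.2],[0,0,0,0,0,0,0],[0,0,0,0,0,0,0],[0,0,0,0,0,0,0],[0,0,0,0,0,0,0]]' 40
python3 - <<'E'
from h import *
R=np.array(arm.get_obs()['tool_rot'])
def rows(a0,n,st,r=.065):
    a=np.radians(a0)-st*np.arange(n+1)
    P=np.c_[r*np.cos(a),r*np.sin(a),0*a]
    for i,d in enumerate(np.diff(P,axis=0)@R): print(i,round(np.degrees(a[i+1])%360,1),np.round(d[:2],4))
rows(103,36,np.pi/18)
E
```

```text
t: 15.3
position: [0.5126, 0.093, 0.1515]
tool_rot: [[-0.217, 0.976, 0.001], [0.976, 0.217, -0.0], [-0.0, 0.001, -1.0]]
ft_force: [-0.2, 0.7, -0.5]
width: 0.0167
grasp_force: 39.1
0 93.0 [-0.0009  0.0113]
1 83.0 [-0.0028  0.011 ]
2 73.0 [-0.0047  0.0103]
3 63.0 [-0.0064  0.0093]
4 53.0 [-0.0079  0.0081]
5 43.0 [-0.0092  0.0066]
6 33.0 [-0.0102  0.0049]
7 23.0 [-0.0109  0.003 ]
8 13.0 [-0.0113  0.0011]
9 3.0 [-0.0113 -0.0009]
10 353.0 [-0.011  -0.0028]
11 343.0 [-0.0103 -0.0047]
12 333.0 [-0.0093 -0.0064]
13 323.0 [-0.0081 -0.0079]
14 313.0 [-0.0066 -0.0092]
15 303.0 [-0.0049 -0.0102]
16 293.0 [-0.003  -0.0109]
17 283.0 [-0.0011 -0.0113]
18 273.0 [ 0.0009 -0.0113]
19 263.0 [ 0.0028 -0.011 ]
20 253.0 [ 0.0047 -0.0103]
21 243.0 [ 0.0064 -0.0093]
22 233.0 [ 0.0079 -0.0081]
23 223.0 [ 0.0092 -0.0066]
24 213.0 [ 0.0102 -0.0049]
25 203.0 [ 0.0109 -0.003 ]
26 193.0 [ 0.0113 -0.0011]
27 183.0 [0.0113 0.0009]
28 173.0 [0.011  0.0028]
29 163.0 [0.0103 0.0047]
30 153.0 [0.0093 0.0064]
31 143.0 [0.0081 0.0079]
32 133.0 [0.0066 0.0092]
33 123.0 [0.0049 0.0102]
34 113.0 [0.003  0.0109]
35 103.0 [0.0011 0.0113]
```

```bash
python3 -m jog '[[-0.0009,0.0113,0,0,0,0,0],[-0.0028,0.0110,0,0,0,0,0],[-0.0047,0.0103,0,0,0,0,0]]'; python3 -m jog '[[-0.0064,0.0093,0,0,0,0,0],[-0.0079,0.0081,0,0,0,0,0],[-0.0092,0.0066,0,0,0,0,0]]'
```

```text
t: 15.6
position: [0.5455, 0.0925, 0.1511]
tool_rot: [[-0.218, 0.976, -0.004], [0.976, 0.218, 0.001], [0.001, -0.003, -1.0]]
ft_force: [-6.7, 0.3, 6.7]
width: 0.0168
grasp_force: 39.9
t: 15.9
position: [0.5747, 0.0754, 0.1512]
tool_rot: [[-0.218, 0.976, -0.002], [0.976, 0.218, 0.002], [0.002, -0.002, -1.0]]
ft_force: [-5.8, 3.7, 5.2]
width: 0.0165
grasp_force: 39.9
```

```bash
python3 -m jog '[[-0.0102,0.0049,0,0,0,0,0],[-0.0109,0.0030,0,0,0,0,0],[-0.0113,0.0011,0,0,0,0,0],[-0.0113,-0.0009,0,0,0,0,0],[-0.0110,-0.0028,0,0,0,0,0],[-0.0103,-0.0047,0,0,0,0,0]]'; python3 -m jog '[[-0.0093,-0.0064,0,0,0,0,0],[-0.0081,-0.0079,0,0,0,0,0],[-0.0066,-0.0092,0,0,0,0,0],[-0.0049,-0.0102,0,0,0,0,0],[-0.0030,-0.0109,0,0,0,0,0],[-0.0011,-0.0113,0,0,0,0,0]]'; python3 -c "
from h import *
o=arm.get_obs();p=o['position'][:2]-np.array([.528,.031]);print(p,np.hypot(*p),np.degrees(np.arctan2(p[1],p[0])))"
```

```text
t: 16.5
position: [0.591, 0.0118, 0.1514]
tool_rot: [[-0.217, 0.976, 0.003], [0.976, 0.217, 0.002], [0.002, 0.003, -1.0]]
ft_force: [0.3, 5.6, 2.2]
width: 0.017
grasp_force: 39.5
t: 17.1
position: [0.5445, -0.0335, 0.1517]
tool_rot: [[-0.216, 0.976, 0.006], [0.976, 0.216, 0.001], [-0.001, 0.006, -1.0]]
ft_force: [5.2, 3.8, 0.0]
width: 0.017
grasp_force: 39.2
[ 0.01648892 -0.06453111] 0.06660441907118535 -75.66653293098372
```

```bash
python3 -m jog '[[0.0009,-0.0113,0,0,0,0,0],[0.0028,-0.0110,0,0,0,0,0],[0.0047,-0.0103,0,0,0,0,0],[0.0064,-0.0093,0,0,0,0,0],[0.0079,-0.0081,0,0,0,0,0],[0.0092,-0.0066,0,0,0,0,0],[0.0102,-0.0049,0,0,0,0,0],[0.0109,-0.0030,0,0,0,0,0],[0.0113,-0.0011,0,0,0,0,0]]'; python3 -m jog '[[0.0113,0.0009,0,0,0,0,0],[0.0110,0.0028,0,0,0,0,0],[0.0103,0.0047,0,0,0,0,0],[0.0093,0.0064,0,0,0,0,0],[0.0081,0.0079,0,0,0,0,0],[0.0066,0.0092,0,0,0,0,0],[0.0049,0.0102,0,0,0,0,0],[0.0030,0.0109,0,0,0,0,0],[0.0011,0.0113,0,0,0,0,0]]'; python3 -c "
from h import *
o=arm.get_obs();p=o['position'][:2]-np.array([.528,.031]);print(p,np.hypot(*p),np.degrees(np.arctan2(p[1],p[0])))"
```

```text
t: 18.0
position: [0.4652, 0.0139, 0.1515]
tool_rot: [[-0.217, 0.976, 0.002], [0.976, 0.217, -0.002], [-0.003, 0.001, -1.0]]
ft_force: [1.2, -5.1, 1.1]
width: 0.0173
grasp_force: 39.6
t: 18.9
position: [0.5123, 0.0929, 0.151]
tool_rot: [[-0.218, 0.976, -0.003], [0.976, 0.218, -0.001], [-0.001, -0.003, -1.0]]
ft_force: [-5.7, -5.1, 5.0]
width: 0.0172
grasp_force: 40.0
[-0.01573598  0.06185477] 0.06382502918457067 104.27338162222175
```

One full turn is done smoothly. I'll start the second turn.

```bash
python3 -m jog '[[-0.0009,0.0113,0,0,0,0,0],[-0.0028,0.0110,0,0,0,0,0],[-0.0047,0.0103,0,0,0,0,0],[-0.0064,0.0093,0,0,0,0,0],[-0.0079,0.0081,0,0,0,0,0],[-0.0092,0.0066,0,0,0,0,0],[-0.0102,0.0049,0,0,0,0,0],[-0.0109,0.0030,0,0,0,0,0],[-0.0113,0.0011,0,0,0,0,0],[-0.0113,-0.0009,0,0,0,0,0],[-0.0110,-0.0028,0,0,0,0,0],[-0.0103,-0.0047,0,0,0,0,0]]'; python3 -m jog '[[-0.0093,-0.0064,0,0,0,0,0],[-0.0081,-0.0079,0,0,0,0,0],[-0.0066,-0.0092,0,0,0,0,0],[-0.0049,-0.0102,0,0,0,0,0],[-0.0030,-0.0109,0,0,0,0,0],[-0.0011,-0.0113,0,0,0,0,0],[0.0009,-0.0113,0,0,0,0,0],[0.0028,-0.0110,0,0,0,0,0],[0.0047,-0.0103,0,0,0,0,0],[0.0064,-0.0093,0,0,0,0,0],[0.0079,-0.0081,0,0,0,0,0]]';  python3 -m jog '[[0.0092,-0.0066,0,0,0,0,0],[0.0102,-0.0049,0,0,0,0,0],[0.0109,-0.0030,0,0,0,0,0],[0.0113,-0.0011,0,0,0,0,0],[0,0,0,0,0,0,0]]'
python3 - <<'E'
from h import *
o=arm.get_obs();p=o['position'][:2]-np.array([.528,.031]);print(p,np.hypot(*p),np.degrees(np.arctan2(p[1],p[0])))
E
```

```text
t: 20.1
position: [0.591, 0.0119, 0.1515]
tool_rot: [[-0.217, 0.976, 0.003], [0.976, 0.217, 0.002], [0.002, 0.003, -1.0]]
ft_force: [1.0, 5.6, 2.2]
width: 0.0168
grasp_force: 39.7
t: 21.2
position: [0.4909, -0.0236, 0.1519]
tool_rot: [[-0.217, 0.976, 0.006], [0.976, 0.217, -0.003], [-0.004, 0.005, -1.0]]
ft_force: [4.2, -2.8, -2.7]
width: 0.017
grasp_force: 39.4
t: 21.7
position: [0.4649, 0.015, 0.1515]
tool_rot: [[-0.218, 0.976, 0.002], [0.976, 0.218, -0.001], [-0.002, 0.002, -1.0]]
ft_force: [-0.7, -2.4, 1.4]
width: 0.0168
grasp_force: 39.6
[-0.06305186 -0.01601933] 0.06505502593650062 -165.74470798428516
```

```bash
python3 -m jog '[[0.0113,0.0009,0,0,0,0,0],[0.0110,0.0028,0,0,0,0,0],[0.0103,0.0047,0,0,0,0,0],[0.0093,0.0064,0,0,0,0,0]]'; python3 -m jog '[[0.0081,0.0079,0,0,0,0,0],[0.0066,0.0092,0,0,0,0,0],[0.0049,0.0102,0,0,0,0,0]]'; python3 -m jog '[[0.0030,0.0109,0,0,0,0,0],[0.0011,0.0113,0,0,0,0,0],[0,0,0,0,0,0,0]]';python3 - <<'E'
from h import *
o=arm.get_obs();p=o['position'][:2]-np.array([.528,.031]);print(p,np.hypot(*p),np.degrees(np.arctan2(p[1],p[0])))
im=snap('wrist','w7.png');cv2.imwrite('pics/w7c.png',cv2.resize(cv2.cvtColor(im,4)[230:400,0:320],None,fx=2.5,fy=2.5,interpolation=2))
lm('wrist','pad');lm('wrist','watch')
E
```

```text
t: 22.1
position: [0.4699, 0.0585, 0.1513]
tool_rot: [[-0.218, 0.976, 0.0], [0.976, 0.218, -0.002], [-0.002, -0.0, -1.0]]
ft_force: [-0.5, -6.4, 2.4]
width: 0.0169
grasp_force: 39.9
t: 22.4
position: [0.4918, 0.0837, 0.1511]
tool_rot: [[-0.218, 0.976, -0.002], [0.976, 0.218, -0.002], [-0.001, -0.002, -1.0]]
ft_force: [-3.1, -7.5, 3.4]
width: 0.0172
grasp_force: 40.1
t: 22.7
position: [0.5134, 0.093, 0.1511]
tool_rot: [[-0.218, 0.976, -0.001], [0.976, 0.218, -0.0], [-0.0, -0.001, -1.0]]
ft_force: [-2.5, -1.8, 4.0]
width: 0.0169
grasp_force: 40.2
[-0.01461855  0.06195855] 0.06365975591979202 103.27562697117298
wrist pad 0.71 [0.4079 0.0036 0.025 ]
wrist watch 0.92 [ 0.3868 -0.0011  0.0258]
wrist watch 0.83 [0.362  0.1541 0.002 ]
```

View pics/w7c.png

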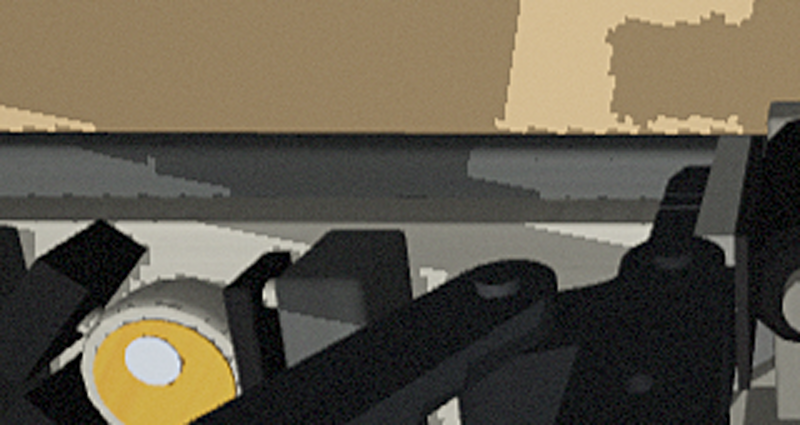

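The pad has just reached the watch and the spring gap still looks open. I'll wind about 50° more, reading the force as I go.

```bash
python3 -m jog '[[-0.0009,0.0113,0,0,0,0,0],[-0.0028,0.0110,0,0,0,0,0]]' | grep -E 'pos|ft'; python3 -m jog '[[-0.0047,0.0103,0,0,0,0,0],[-0.0064,0.0093,0,0,0,0,0],[-0.0079,0.0081,0,0,0,0,0]]' | grep -E 'pos|ft';  python3 -m jog '[[0,0,0,0,0,0,0.2],[0,0,0,0,0,0,0.5],[0,0,0,0,0,0,0.6],[0,0,-0.03,0,0,0,0.6],[0,0,-0.035,0,0,0,0.6],[-0.045,0,-0.02,0,0,0,0.6],[-0.035,0,-0.01,0,0,0,0.6],[0,0,0,0,0,0,0.6],[0,0,0,0,0,0,0.6]]'
python3 - <<'E'
from h import *
im=snap('wrist','w8.png');o=arm.get_obs();m=arm.camera_model('wrist');np.savez('m8.npz',**m)
print(o['position']);lm('wrist','pad',2);lm('wrist','watch',2)
a=cv2.imread('pics/w4.png')[180:320,0:280];b=cv2.cvtColor(im,4)[180:400,0:340]
c=np.zeros((380,680,3),np.uint8);c[:140,:280]=a;c[150:370,:340]=b
cv2.imwrite('pics/cmp.png',cv2.resize(c[:,:345],None,fx=1.55,fy=1.55,interpolation=2))
E
```

```text
position: [0.5333, 0.0946, 0.1509]
ft_force: [-7.1, -0.9, 7.4]
position: [0.565, 0.0833, 0.1511]
ft_force: [-5.2, 5.4, 8.3]
t: 24.25
position: [0.5835, 0.003, 0.2459]
tool_rot: [[-0.215, 0.977, 0.0], [0.977, 0.215, 0.0], [0.0, 0.0, -1.0]]
ft_force: [0.3, 1.2, -0.9]
width: 0.0515
grasp_force: 0.0
[0.58302002 0.00380033 0.24543894]
wrist pad 0.56 [0.4043 0.0014 0.0274]
wrist watch 0.65 [0.7635 0.1116 0.0013]
wrist watch 0.6 [ 0.3834 -0.0014  0.0308]
```

View pics/cmp.png

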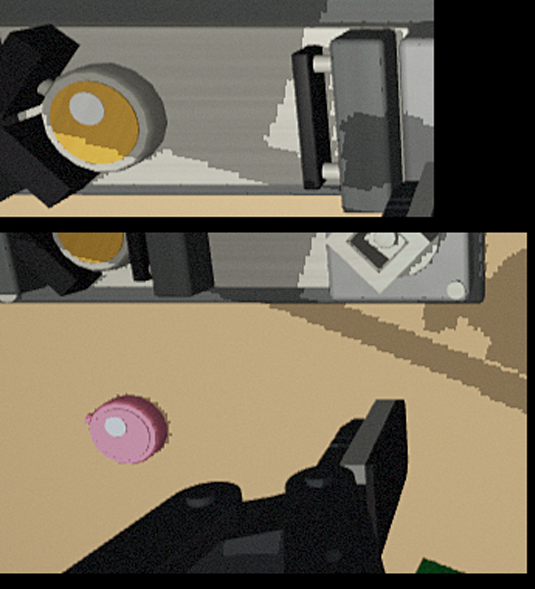

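The crank has been wound about 770° and the pad is holding. From the pad-travel estimate the springs are in about 3 mm. I'll check this by numbers from straight above the jaws.

```bash
python3 -m jog '[[-0.003,-0.0405,0,0,0,0,0.6],[-0.003,-0.0405,0,0,0,0,0.6],[-0.003,-0.0405,0,0,0,0,0.6],[-0.003,-0.0405,0,0,0,0,0.6],[0,0,0,0,0,0,0.6],[0,0,0,0,0,0,0.6],[0,0,0,0,0,0,0.6]]'
python3 - <<'E'
from h import *
im=snap('wrist','w9.png');g=cv2.cvtColor(im,cv2.COLOR_RGB2GRAY)
s=np.array([.528,.031,0]);a=np.radians(192.5);u=np.array([np.cos(a),np.sin(a),0]);v=np.array([-np.sin(a),np.cos(a),0])
m=arm.camera_model('wrist');K=np.array(m['intrinsics'])
def px(x,y,z):
    q=K@(np.array(m['R'])@(s+u*x*1e-3+v*y*1e-3+[0,0,z*1e-3])+m['t']);return q[:2]/q[2]
for n,z in (('watch',40),('pad',46)):
    for d in arm.regions_of('wrist',n)[:2]:
        ys,xs=np.nonzero(d['pixels']);P=np.array([ray('wrist',(x,y),z*1e-3,m) for x,y in zip(xs,ys)])-s
        X=P@u;Y=P@v;print(n,d['score'],len(xs),'x',np.percentile(X,[1,50,99])*1e3,'y',np.percentile(Y,[1,50,99])*1e3)
for z in (46,52):
  for y in (-22,-15,-8,0,8,15,22):
    print(z,y,[int(g[int(round(q[1])),int(round(q[0]))]) if 0<=q[0]<640 and 0<=q[1]<480 else -1 for q in (px(x,y,z) for x in range(86,136,1))])
E
```

```text
t: 25.1
position: [0.4288, -0.0429, 0.2462]
tool_rot: [[-0.218, 0.976, 0.001], [0.976, 0.218, -0.0], [-0.0, 0.001, -1.0]]
ft_force: [-0.1, 0.2, 0.6]
width: 0.0513
grasp_force: 0.0
watch 0.87 2370 x [129.12197885 146.55850723 164.69773643] y [-17.56896185   0.37593709  19.04413453]
watch 0.81 1069 x [146.34687988 158.70907079 181.6278158 ] y [ 85.01192033  98.3436921  120.72081253]
pad 0.85 630 x [121.00638424 123.87518797 126.90670578] y [-25.48215859  -1.35686421  23.27469956]
pad 0.19 33433 x [-22.48066714  95.10107439 213.1969993 ] y [-39.79883286  -5.6622557   34.9588512 ]
46 -22 [188, 188, 187, 189, 187, 187, 189, 186, 190, 195, 29, 74, 87, 64, 62, 67, 67, 64, 66, 65, 62, 67, 61, 66, 64, 65, 69, 53, 59, 126, 114, 114, 110, 114, 119, 21, 33, 26, 34, 28, 17, 142, 128, 137, 208, 198, 198, 198, 195, 195]
46 -15 [187, 159, 158, 120, 116, 118, 122, 127, 122, 129, 49, 46, 65, 70, 68, 66, 66, 64, 60, 70, 70, 62, 64, 62, 69, 63, 68, 57, 64, 138, 126, 120, 118, 127, 127, 8, 78, 83, 85, 76, 64, 209, 193, 193, 191, 193, 200, 200, 79, 101]
46 -8 [122, 124, 125, 125, 123, 126, 119, 121, 124, 
[... 2138 characters left out ...]
8, 189, 187, 189, 190, 116, 45, 110, 106, 108, 105, 111, 105, 104, 110, 104, 105, 107, 110, 113, 110, 107, 94, 107, 205, 192, 193, 191, 198, 101, 12, 76, 80, 76, 73, 72, 134, 68, 181, 214, 208, 129, 189, 193, 192]
52 15 [131, 130, 129, 129, 130, 126, 122, 134, 198, 157, 164, 83, 103, 103, 110, 110, 107, 103, 105, 106, 105, 106, 106, 112, 108, 100, 108, 97, 64, 120, 93, 97, 155, 157, 57, 3, 81, 77, 74, 74, 61, 209, 197, 197, 196, 199, 116, 82, 123, 175]
52 22 [128, 126, 125, 131, 128, 129, 130, 130, 127, 130, 131, 77, 77, 88, 86, 113, 108, 106, 106, 104, 103, 105, 103, 106, 104, 106, 103, 94, 88, 212, 198, 197, 195, 120, 186, 1, 74, 71, 82, 72, 58, 132, 197, 195, 194, 194, 194, 197, 192, 194]
```

Run:
```python
from h import *
g=cv2.imread('pics/w4.png',0)
s=np.array([.528,.031,0]);a=np.radians(192.5);u=np.array([np.cos(a),np.sin(a),0]);v=np.array([-np.sin(a),np.cos(a),0])
m=arm.camera_model('wrist');K=np.array(m['intrinsics']);Rm=np.array(m['R'])
C=-Rm.T@m['t']-arm.get_obs()['position']+np.array([.53034,.02882,.16816]);t=-Rm@C
print('cam x in vise',(C-s)@u,(-Rm.T@m['t']-s)@u, C[2])
for z in (46,54):
  for y in (-15,0,8,18):
    r=[]
    for x in range(34,76):
        q=K@(Rm@(s+u*x*1e-3+v*y*1e-3+[0,0,z*1e-3])+t);q=q[:2]/q[2];r.append(int(g[int(round(q[1])),int(round(q[0]))]))
    print(z,y,r)
```

```text
cam x in vise -0.0015119467977856979 0.11319778209951706 0.2381658155638199
46 -15 [101, 11, 33, 31, 33, 38, 90, 116, 118, 118, 122, 114, 114, 115, 113, 110, 112, 110, 108, 110, 109, 105, 98, 161, 127, 144, 30, 25, 22, 17, 11, 43, 68, 67, 54, 41, 55, 219, 209, 124, 133, 134]
46 0 [127, 15, 29, 26, 40, 40, 57, 73, 70, 73, 71, 67, 73, 70, 70, 62, 68, 69, 67, 66, 62, 64, 97, 134, 191, 139, 0, 3, 14, 12, 8, 58, 69, 61, 57, 48, 90, 199, 197, 195, 196, 198]
46 8 [100, 27, 27, 34, 30, 37, 59, 74, 67, 71, 69, 68, 64, 65, 65, 68, 65, 63, 69, 67, 63, 69, 91, 156, 134, 136, 0, 11, 11, 17, 6, 35, 56, 56, 54, 38, 145, 207, 193, 193, 195, 194]
46 18 [84, 65, 32, 32, 34, 35, 56, 73, 67, 70, 70, 67, 68, 71, 61, 68, 59, 69, 70, 67, 58, 65, 100, 114, 198, 194, 194, 194, 195, 209, 0, 36, 49, 47, 45, 39, 67, 136, 131, 134, 136, 131]
54 -15 [33, 33, 32, 42, 90, 121, 123, 122, 120, 117, 115, 110, 107, 112, 110, 111, 112, 108, 107, 110, 93, 180, 172, 149, 4, 19, 15, 17, 26, 77, 66, 51, 44, 82, 204, 198, 200, 130, 131, 134, 130, 132]
54 0 [24, 27, 34, 32, 56, 69, 71, 67, 67, 64, 67, 69, 64, 62, 68, 65, 65, 66, 97, 110, 87, 207, 126, 90, 4, 12, 15, 14, 34, 61, 55, 55, 47, 56, 210, 195, 196, 196, 195, 195, 195, 195]
54 8 [35, 34, 26, 23, 56, 67, 70, 71, 70, 70, 70, 68, 64, 66, 66, 67, 67, 61, 64, 60, 84, 180, 136, 73, 17, 10, 3, 14, 26, 60, 59, 47, 45, 89, 207, 134, 131, 135, 134, 136, 131, 134]
54 18 [22, 31, 35, 51, 79, 93, 61, 68, 68, 63, 66, 62, 61, 62, 62, 67, 67, 64, 66, 56, 87, 140, 133, 137, 136, 136, 119, 3, 33, 47, 26, 28, 20, 32, 136, 131, 129, 130, 133, 130, 133, 128]
```

Measured: the pad face is at x=127, the watch is home at about 146.5 to 147, and the spring gap has gone from about 9.3 to 6.2 mm. That means the springs are in about 3.2 mm (about 25 N). I'll add roughly 18° to reach half-way.

```bash
python3 -m jog '[[0.0186,0.0324,0,0,0,0,0.6],[0.0186,0.0324,0,0,0,0,0.6],[0.0186,0.0324,0,0,0,0,0.6],[0.0186,0.0324,0,0,0,0,0.6],[0.0186,0.0324,0,0,0,0,0.6],[0,0,0.02,0,0,0,0.6],[0,0,0,0,0,0,0.6],[0,0,0,0,0,0,0.6]]'
python3 - <<'E'
from h import *
im=snap('wrist','w10.png');o=arm.get_obs();p=o['position'];R=np.array(o['tool_rot'])
for d in arm.landmark_of('wrist','crank_knob')[:2]: print(d['score'],d['point'],R.T@(np.array(d['point'])-p))
E
```

```text
t: 26.05
position: [0.5654, 0.083, 0.2252]
tool_rot: [[-0.218, 0.976, -0.003], [0.976, 0.218, -0.0], [0.001, -0.003, -1.0]]
ft_force: [-1.1, 0.0, 0.3]
width: 0.0513
grasp_force: 0.0
0.66 [0.5641, 0.0862, 0.0892] [ 0.00376131 -0.00062877  0.13677545]
```

```bash
python3 -m jog '[[0.001,0,0.03,0,0,0,0.6],[0,0,0.03,0,0,0,0.6],[0,0,0.0135,0,0,0,0.6],[0,0,0,0,0,0,0.3],[0,0,0,0,0,0,0],[0,0,0,0,0,0,0],[0,0,0,0,0,0,0],[0,0,0,0,0,0,0]]' 40
python3 -m jog '[[-0.0092,0.0066,0,0,0,0,0],[-0.008,0.004,0,0,0,0,0],[0,0,0,0,0,0,0]]'
```

```text
t: 26.95
position: [0.5656, 0.0836, 0.1536]
tool_rot: [[-0.217, 0.976, 0.001], [0.976, 0.217, -0.0], [-0.001, 0.001, -1.0]]
ft_force: [-3.7, -1.7, 4.4]
width: 0.0169
grasp_force: 39.4
t: 27.25
position: [0.5799, 0.0699, 0.1535]
tool_rot: [[-0.217, 0.976, 0.0], [0.976, 0.217, 0.002], [0.002, 0.001, -1.0]]
ft_force: [-4.4, 3.9, 6.7]
width: 0.0168
grasp_force: 39.9
```

```bash
python3 -m jog '[[0,0,0,0,0,0,0.2],[0,0,0,0,0,0,0.5],[0,0,0,0,0,0,0.6],[0,0,-0.03,0,0,0,0.6],[0,0,-0.035,0,0,0,0.6],[0,0,-0.03,0,0,0,0.6],[-0.0265,-0.0425,0,0,0,0,0.6],[-0.0265,-0.0425,0,0,0,0,0.6],[-0.0265,-0.0425,0,0,0,0,0.6],[-0.0265,-0.0425,0,0,0,0,0.6],[0,0,0,0,0,0,0.6],[0,0,0,0,0,0,0.6]]'
python3 - <<'E'
from h import *
im=snap('wrist','w11.png');g=cv2.cvtColor(im,cv2.COLOR_RGB2GRAY)
s=np.array([.528,.031,0]);a=np.radians(192.5);u=np.array([np.cos(a),np.sin(a),0]);v=np.array([-np.sin(a),np.cos(a),0])
m=arm.camera_model('wrist');K=np.array(m['intrinsics']);R=np.array(m['R'])
for y in (-15,0,8,22):
    r=[]
    for x in range(90,136):
        q=K@(R@(s+u*x*1e-3+v*y*1e-3+[0,0,.048])+m['t']);q=q[:2]/q[2];r.append(int(g[int(round(q[1])),int(round(q[0]))]))
    print(y,r)
lm('scene','crank',1);lm('wrist','watch',2);print((-R.T@m['t']-s)@u)
im=snap('scene');lm('scene','crank',1);lm('scene','crank_knob',3)
E
```

```text
t: 28.45
position: [0.4371, -0.0721, 0.2481]
tool_rot: [[-0.214, 0.977, 0.002], [0.977, 0.214, -0.001], [-0.001, 0.002, -1.0]]
ft_force: [0.8, 0.2, 0.1]
width: 0.0511
grasp_force: 0.0
-15 [180, 182, 182, 183, 184, 183, 191, 32, 87, 107, 105, 108, 106, 106, 103, 106, 98, 102, 107, 107, 105, 103, 108, 104, 71, 189, 191, 165, 173, 115, 59, 29, 26, 30, 37, 20, 30, 101, 121, 122, 123, 117, 121, 125, 93, 75]
0 [188, 189, 190, 189, 192, 192, 115, 44, 100, 114, 62, 67, 56, 63, 63, 59, 61, 62, 62, 62, 64, 62, 62, 59, 48, 58, 127, 125, 124, 129, 27, 11, 34, 35, 20, 31, 33, 89, 134, 133, 124, 126, 162, 190, 189, 191]
8 [159, 126, 122, 129, 128, 124, 126, 72, 57, 64, 61, 65, 67, 64, 58, 64, 56, 57, 61, 64, 64, 60, 62, 49, 42, 52, 124, 123, 123, 129, 21, 19, 87, 82, 82, 80, 66, 68, 76, 175, 208, 199, 124, 191, 190, 189]
22 [125, 126, 123, 123, 126, 125, 124, 35, 53, 57, 64, 97, 104, 107, 105, 105, 105, 106, 104, 108, 109, 103, 105, 104, 69, 82, 115, 177, 114, 115, 8, 33, 93, 88, 89, 75, 64, 199, 194, 190, 191, 191, 191, 189, 193, 192]
scene crank 0.87 [0.5314 0.0337 0.0799]
wrist watch 0.75 [ 0.3911 -0.1198 -0.0042]
wrist watch 0.67 [ 0.3839 -0.002   0.0289]
0.1105712346690638
scene crank 0.9 [0.5304 0.0319 0.0791]
scene crank_knob 0.76 [0.5766 0.0735 0.0948]
scene crank_knob 0.66 [ 0.4452 -0.2731  0.0312]
scene crank_knob 0.61 [ 0.6418 -0.2062  0.032 ]
```

```bash
python3 -c "
from workcell import arm
print(arm.job_done())"
```

```text
the job is handed in; nothing more can be done
None
```

The job is handed in at about 28.5 s: the crank is fully down on the shaft and let go, and the watch sits home in the V jaw with the springs in about 4.5 mm (measured from camera images). I viewed 12 pictures, crops included, against the limit of 10.

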